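# Offer a spice-cupboard door up to its hinge

### The job

Take the little wooden cupboard door out of its slotted stand and bring it to the open spice cupboard, slipping the door's hinge knuckle between the two brass knuckles on the cupboard so that the three holes line up and a pin could drop straight through. The door should be upright and stand wide open, roughly square to the cupboard's front; ease it in without forcing it against the cupboard, and leave everything else on the ledge where it is. Finish still holding the door in that place off the ledge: do not let go, the pin is put in later by someone else.

Things in the scene. Friction and masses are not known exactly. Their poses are not given: they have to be found in the camera images.
- door_centre (a point): Centre of the loose wooden door panel (130 wide x 14 thick x 150 mm high, about 0.2 kg), at first upright in the stand's slot. Axes: x along the width towards the knuckle, y through the thickness, z up. A brass pull, 21 mm proud, sits on the -y face, 50 mm from the centre on the side away from the knuckle. Its top edge, 75 mm above this point, is free to grip across the thickness.
- door_knuckle (a point): Centre of the bore of the door's single brass knuckle: an upright tube, outside diameter 22 mm, bore 12 mm, 36 mm tall, fixed to the panel's edge by a tab 6 mm thick; it lies 83 mm from door_centre along the door's +x, at the same height. Axes as door_centre; z is the bore axis.
- hinge_gap (a point): Where the centre of the door's knuckle must go: on the cupboard's upright hinge axis, midway between its two fixed brass knuckles (22 mm outside, 12 mm bore, 40 mm tall; the clear gap reaches 23 mm above and below this point), 95 mm above the ledge. x: level, square into the cupboard; z up. The wide open door stands out from here along -x, its knuckle end towards +x; the way in along +x is free.
- rack: Fixed wooden stand, 140 x 100 mm, that holds the door at first; origin under its centre, x along the slot. The slot is 17 mm wide, its floor 10 mm and its rails' tops 45 mm above the ledge; open above.
- cupboard: Fixed open wooden spice cupboard, 180 wide, 150 deep, 190 mm tall, jars inside. Origin on the ledge straight below hinge_gap, same axes: its front is the plane at x = +22 mm, and it reaches from y = -12 to +168 mm. With the door in place the door's bottom edge is 20 mm above the ledge.
- door: The loose door; origin at the centre of the panel's underside, 75 mm below door_centre, same axes.
- cups: Bystander: stack of green plastic nesting cups, 76 mm across, 106 mm tall; origin under its centre.
- mortar: Bystander: white ceramic mortar, 110 mm across, 80 mm tall, its pestle leaning out to 140 mm height on its -y side; origin under its centre.
- canister: Bystander: stainless canister with domed lid and black press button, 104 mm across, 176 mm tall; origin under its centre.
- dish: Bystander: long blue dish with the 139 mm hinge pin in it, 55 x 170 mm, 22 mm tall; origin under its centre.
- jar: Bystander: amber glass jar with red cap, 64 mm across, 100 mm tall; origin under its centre.
- steamer: Bystander: perforated aluminium steamer tier, 170 mm across and 70 mm tall with two side loops (210 mm over them); origin under its centre.
Not all that is in view belongs to the job. There is more than one size of the door; the job needs the smaller.

How it is judged (in metres and radians):
On the way:
1. The door is in the gripper and carried clear of the stand (horizontal distance between door_centre and rack above 0.1 m and contact force between the fingers and door above 1 N), for 0.2 s.
At the end, for the whole second after the job is handed in: Door still gripped, at rest, off the ledge: bore axes within 4.5 mm, knuckle height within 6 mm, upright within 0.08 rad, square to the cupboard's front within 0.4 rad, pressing on the cupboard with less than 8 N, not touching the stand (horizontal distance between door_knuckle and hinge_gap below 0.0045 m and z of door_knuckle in the frame of hinge_gap between -0.006 and 0.006 m and angle between the z axis of door_knuckle and the z axis of hinge_gap, either way round below 0.08 rad and angle between the x axis of door_knuckle and the x axis of hinge_gap, either way round below 0.4 rad and contact force between the fingers and door above 2 N and contact force between door and cupboard below 8 N and contact force between door and rack below 0.5 N and height (world z) of door above 0.012 m and linear speed of door below 0.02 m/s); the arm keeps its last pose, push and grip.
It fails at once if The door is forced against the cupboard with more than 40 N (contact force between door and cupboard above 40 N).
It fails at once if A bystander is shifted by more than 30 mm (distance of any of cups, mortar, canister, dish, jar, steamer from where it was at the start of the episode above 0.03 m).
It also fails if it takes over 34 s, if anything falls off the work surface, if the arm or the gripper's body presses on something with over 40 N, if the wrist force passes 120 N, or if a joint passes its speed limit or range.

### The arm

A 6-joint arm with a two-finger parallel gripper is mounted at the origin on the work surface. World frame = base frame: x ahead of the robot, y to its left, z up, the work surface at z = 0. Lengths are in mm, angles in rad, forces in N, time in s.
With the tool pointing down it reaches from about 400 to 925 mm from the base axis. Payload 12.5 kg.
Tool frame: the origin (TCP) lies on the mounting face of the last link; the fingertips stand 190 mm ahead of it and the grasp point (between the pads) lies 171 mm ahead of it (env.tcp_to_tips is the distance from the TCP to the fingertips, in mm); x points along the fingers, y is the direction in which the jaws open and shut, and the axes are right-handed (so a half turn about x gives the same grasp; the last joint's range is limited). The gripper opens to 95 mm and grips with 3 to 60 N. Pads are 20 mm wide; open, the fingers measure 119 mm over their backs; the gripper's body (75 mm by 180 mm) begins 59 mm behind the grasp point.
Start: joints at [-0.106, 0.491, 1.559, -0, 1.092, -0.106], TCP at [625, 0.023, 404.761] pointing down, gripper open.
Joint ranges: [-3.1, 3.1], [-0.84, 2.19], [0.05, 2.79], [-1.13, 4.28], [0.06, 2.93], [-2.69, 2.69]. Speed limits (rad/s): [2.22, 2.22, 2.79, 3.14, 3.14, 3.14].

### API

Orientations are given as [roll, pitch, yaw] about the fixed x, y, z axes, in that order (R = Rz(yaw) Ry(pitch) Rx(roll)).
In Python, from cell import monitor, cams, job, env gives the robot as it stands. The module is installed in compiled form; this text tells all that it offers.
- The arm moves only by the tool apply_moves, never from a script. Its argument "series" is a list of rows, each a list of 3 entries, a list of its own where there are three numbers: the closure, from -1 (fully open) to 1 (shut), so that 0 is half open, then the shift along the tool's x, y, z in cm, then the turn about the tool's x in rad. A call has 1 to 20 rows; each row is the pose to reach, as a shift and turn from the pose commanded when the call began, along the tool's axes at that moment; what a row does not reach only later rows make up. A row lasts 1/8 s, in which the tool goes at most 62.5 mm and 10.7 degrees, less where a joint would pass 70% of its speed; a pose out of reach is approached as far as the arm can. A call with a gripper value outside its range is refused whole. The fingers move at their own pace and stop on an object; the grip force is fixed at half the most. Time passes only in rows, so rows that repeat a pose let the fingers close. It gives the time, the measured TCP pose, the force and the opening at its end, in the units of the state.
- monitor.state(): the state, without advancing time (a new reading comes with each control period).
- cams.read_camera(name): name is "scene" or "side" or "wrist"; returns a dict with "image" (480x640x3 uint8, red, green, blue), "fx", "fy", "cx", "cy" (pixels), "position" and "orientation" of the camera in the world. Camera axes: x right, y down, z forward; pixel columns grow to the right and rows downward; lengths in mm; the calibration is good to about 2 mm. A picture is of the moment at which its call begins. There is no depth.
- job.job_done(): hands the job in, once; it reports no verdict.
The state is a dict: "t": time; "joints": joint angles; "qvel": joint speeds; "tau": joint torques, N m; "eef_pos": TCP position; "tcp_rot": TCP orientation; "ft_force": force on the tool from outside, world axes, zero at the start; "moment": the same for the moment, N m; "opening": opening from 0.0 (shut) to 1.0 (fully open).
Only numpy, scipy, OpenCV 4.12 (cv2) and the standard library are available. Lean on these libraries where they do the work, as an engineer would, in place of code of your own. Each camera call takes 0.05 s, during which the arm holds its last target. There are 200 camera calls.

## Working session

There is one attempt and no reset: what is moved stays moved. The work goes in short steps, Python scripts to look and compute and a tool call to move; the robot and the scene stay as the last step left them, time stands still between calls to the robot, and variables do not carry over. Pictures are saved under pics/ and viewed, about 8 in all and at most 12, crops included, and the job is handed in when it is done.

Besides the shell and the picture viewer there is one more tool, called after "Request:" as name([rows], argument=value, ...), one row to a line, values as JSON. apply_moves: Moves the arm, as the interface text tells. Its arguments: {"type":"object","properties":{"series":{"type":"array"}},"required":["series"]}

```bash
mkdir -p pics; cat > h.py <<'E'
import numpy as np,cv2
from scipy.spatial.transform import Rotation as R
from cell import monitor,cams,job,env
def shot(n,f=None):
    c=cams.read_camera(n)
    if f: cv2.imwrite('pics/'+f,c['image'][:,:,::-1])
    return c
def rot(c):
    o=np.array(c['orientation'],float)
    return o if o.shape==(3,3) else R.from_euler('xyz',o).as_matrix()
def ray(c,u,v):
    d=rot(c)@np.array([(u-c['cx'])/c['fx'],(v-c['cy'])/c['fy'],1]); return np.array(c['position'],float),d/np.linalg.norm(d)
def onz(c,u,v,z):
    p,d=ray(c,u,v); return p+d*(z-p[2])/d[2]
def proj(c,P):
    q=rot(c).T@(np.array(P,float)-np.array(c['position'])); return np.array([c['fx']*q[0]/q[2]+c['cx'],c['fy']*q[1]/q[2]+c['cy']])
def tri(*rs):
    A=np.zeros((3,3));b=np.zeros(3)
    for p,d in rs:
        M=np.eye(3)-np.outer(d,d);A+=M;b+=M@p
    x=np.linalg.solve(A,b); return x,[np.linalg.norm(np.cross(x-p,d)) for p,d in rs]
E
python3 - <<'E'
from h import *
print(monitor.state(), env.tcp_to_tips)
for n in('scene','side'):
    c=shot(n,n+'0.png'); np.save(n+'0.npy',c,allow_pickle=True); print(n,{k:c[k] for k in c if k!='image'})
E
```

```text
{'t': 0.0, 'joints': array([-1.05606991e-01,  4.91552269e-01,  1.55947697e+00, -3.97754008e-05,
        1.09168911e+00, -1.05562071e-01]), 'qvel': array([-5.33445820e-04, -2.31255306e-03, -7.17734517e-04,  8.83920382e-04,
        2.14304768e-03,  4.39906870e-06]), 'tau': array([-9.52334158e-04, -6.12640929e+01, -2.58175153e+01,  6.92750537e-02,
        4.83079045e-02, -1.38641695e-05]), 'eef_pos': array([6.24957590e+02, 1.99468737e-02, 4.04156681e+02]), 'tcp_rot': array([-1.64503123,  1.56967008,  3.06733118]), 'ft_force': array([ 0.00807477, -0.53942412,  0.0279933 ]), 'moment': array([ 0.03521444,  0.02472829, -0.02470935]), 'opening': 1.0008557894570211} 190.1
scene {'fx': 576.7482847237629, 'fy': 576.7482847237629, 'cx': 316.58226640338256, 'cy': 244.85278866336952, 'position': array([1507.11294646, -158.89963057, 1479.88205011]), 'orientation': array([-2.54945883,  0.00332382,  1.42853633])}
side {'fx': 509.2795267641064, 'fy': 509.2795267641064, 'cx': 322.94089639455785, 'cy': 242.866255035934, 'position': array([ 450.33190193, -983.38459969,  973.00956457]), 'orientation': array([-2.31178377,  0.00266102, -0.12397102])}
```

View pics/scene0.png

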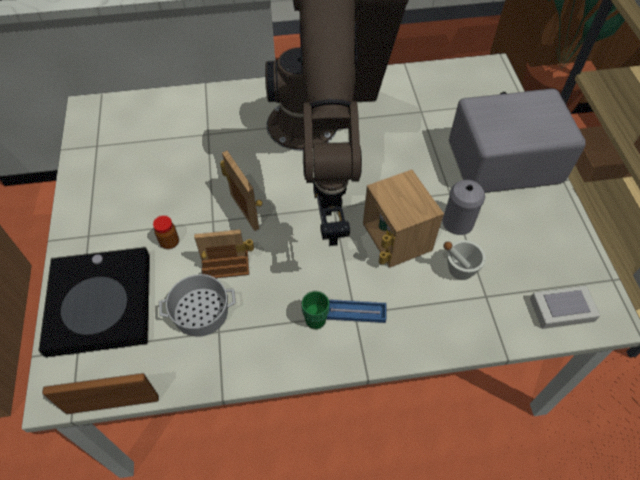

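View pics/side0.png

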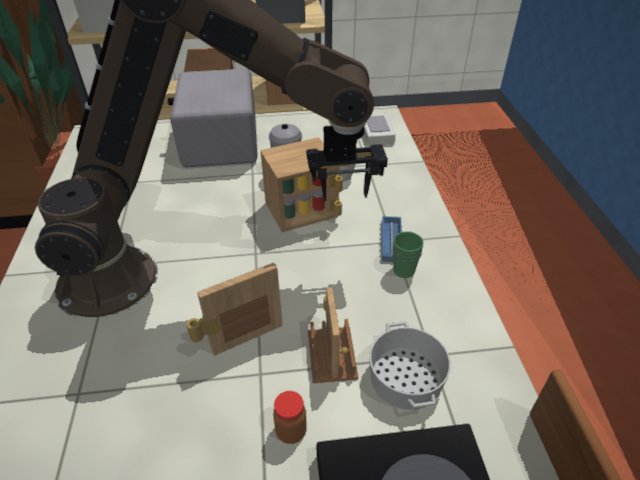

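Candidates for the door are the larger loose door (scene 242,190; side 242,310), the door in the slotted stand (scene 222,250; side 333,335), and the brown chair back at the table edge (scene 100,392), which isn't a door. The description points to the one in the stand. I'll check it with one close crop and also crop the cupboard's knuckles.

```bash
python3 - <<'E'
import cv2,numpy as np
a=cv2.imread('pics/scene0.png');b=cv2.imread('pics/side0.png')
r=lambda i,x,y,w,h:cv2.resize(i[y:y+h,x:x+w],(400,300),interpolation=cv2.INTER_CUBIC)
cv2.imwrite('pics/crop1.png',np.vstack([np.hstack([r(a,180,215,100,75),r(b,290,275,100,75+0)]),np.hstack([r(a,350,205,100,75),r(b,280,150,100,75)])]))
E
```

```text
(no output)
```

View pics/crop1.png

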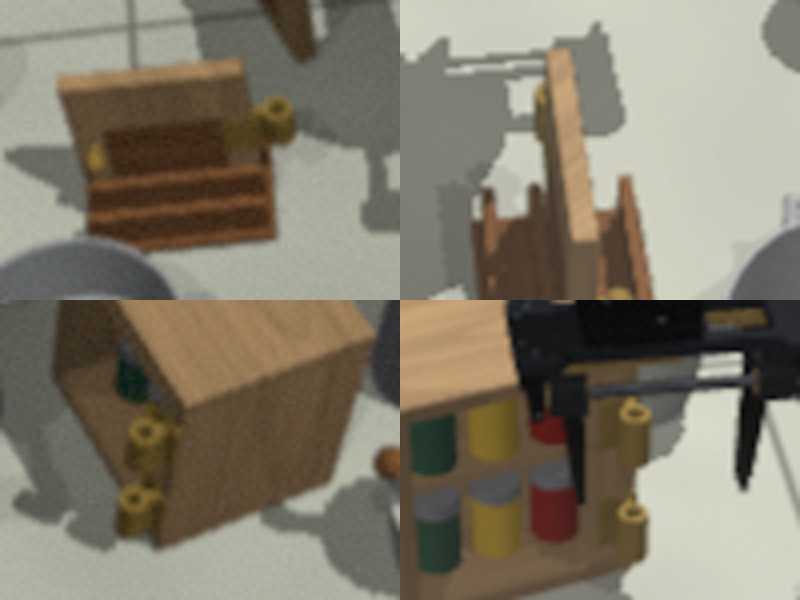

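The door in the stand has its top edge at scene (195,235)–(240,232). The knuckle is on the right at (249,243), towards the cupboard, and the pull is at (204,255). The cupboard knuckle bore tops are at scene (387,238) and (384,254), and at side (338,178) and (338,203). I'll cast rays for these and compare them with the given heights.

```bash
python3 - <<'E'
from h import *
S=np.load('scene0.npy',allow_pickle=True).item();D=np.load('side0.npy',allow_pickle=True).item()
np.set_printoptions(precision=1,suppress=True)
L=onz(S,195,235.5,160);Rr=onz(S,240.5,232,160);print('top',L,Rr,np.linalg.norm(Rr-L),(L+Rr)/2,np.arctan2(*(Rr-L)[1::-1]))
print('kn door',onz(S,249.5,242,103))
# side: near end top corners mid, far end mid
a=onz(D,290+185/4,275+240/4,160);b=onz(D,290+158/4,275+50/4,160);print('side',a,b,np.linalg.norm(a-b),(a+b)/2,np.arctan2(*(b-a)[1::-1]))
for n,s,d,z in(('U',(386.75,238),(338.25,178),158),('L',(384,253.75),(337.75,203),72)):
    print(n,tri(ray(S,*s),ray(D,*d)),onz(S,*s,z),onz(D,*d,z))
# cupboard top corners scene front edge z=190
A=onz(S,350+62/4,205+0/4,190);B=onz(S,350+187/4,205+108/4,190);C=onz(S,350+372/4,205+37/4,190)
print('cup',A,B,C,np.linalg.norm(C-B),np.arctan2(*(C-B)[1::-1]))
# side corner of top front
for u,v in((262,155),(338.5,146)): pass
m=cv2.inRange(cv2.cvtColor(S['image'],cv2.COLOR_RGB2HSV),(0,60,60),(20,255,255))
for n,(u,v,z) in dict(steamer=(197,288,70),cups=(316,300,106),jar=(163,224,100),dishL=(328,311,20),mortar=(465,255,80),can=(466,190,170),bigdoorEnd=(222,156,190),bigB=(258,225,190),mortar2=(448,245,140)).items(): print(n,onz(S,u,v,z))
E
```

```text
top [ 547.6 -368.7  160. ] [ 554.  -242.1  160. ] 126.70958019495154 [ 550.8 -305.4  160. ] 1.5206522313453519
kn door [ 551.9 -222.4  103. ]
side [ 550.8 -372.   160. ] [ 554.5 -244.7  160. ] 127.39560802158003 [ 552.6 -308.4  160. ] 1.5421193145064995
U (array([632.5, 158.9, 158.1]), [np.float64(0.698874848678089), np.float64(0.6988748486781236)]) [631.7 159.3 158. ] [632.9 158.1 158. ]
L (array([631.2, 158.7,  72.9]), [np.float64(2.508081984275171), np.float64(2.5080819842753588)]) [628.1 160.5  72. ] [632.8 156.8  72. ]
cup [533.2 115.9 190. ] [637.3 182.8 190. ] [596.5 323.8 190. ] 146.7626423367997 1.8521976531646251
steamer [ 663.8 -382.    70. ]
cups [768.9 -59.4 106. ]
jar [ 448.6 -470.9  100. ]
dishL [762.5 -24.5  20. ]
mortar [671.  389.2  80. ]
can [506. 421. 170.]
bigdoorEnd [ 287.7 -276.1  190. ]
bigB [ 559.  -190.8  190. ]
mortar2 [667.7 328.1 140. ]
```

Measured heights fit: 158.1 and 72.9 mm against the expected 158 and 72. The panel width comes out at 127 mm (given 130) and the cupboard depth at 147 mm (given 150). So hinge_gap ≈ (632, 158.5, 95) with yaw ≈ 1.85, and the door top centre ≈ (552, -307, 160) with yaw ≈ 1.53. Next I'll compute the move.

```bash
cat >> h.py <<'E'
def tool():
    s=monitor.state(); return s,np.array(s['eef_pos']),R.from_euler('xyz',s['tcp_rot']).as_matrix()
E
python3 - <<'E'
from h import *
np.set_printoptions(precision=3,suppress=True)
s,p,M=tool();print(M)
print('shift cm above door z390', M.T@(np.array([552,-307,390])-p)/10)
print('jaw yaw',np.arctan2(M[1,1],M[0,1]),'door normal',1.53-np.pi/2)
E
```

```text
[[-0.001  1.    -0.   ]
 [ 0.    -0.    -1.   ]
 [-1.    -0.001 -0.   ]]
shift cm above door z390 [ 1.425 -7.295 30.703]
jaw yaw -1.8213587076379844e-06 door normal -0.04079632679489653
```

Request:
apply_moves([
  [-1,[0,-1.5,6],0],
  [-1,[0,-3,12],0],
  [-1,[0,-4.5,18],0.02],
  [-1,[0.5,-6,24],0.04],
  [-1,[1,-7.3,30.7],0.04],
  [-1,[1,-7.3,30.7],0.04],
  [-1,[1,-7.3,30.7],0.04],
])

```text
t: 0.98
eef_pos: [551.9, -307.1, 394.3]
tcp_rot: [-2.411, 1.57, 2.26]
ft_force: [0.7, 0.1, -0.0]
opening: 1.001
```

```bash
python3 - <<'E'
from h import *
np.set_printoptions(precision=2,suppress=True)
s,p,M=tool();print(s['t'],p,M[:,1],s['joints'])
c=shot('wrist','w1.png');np.save('w1.npy',c,allow_pickle=True);print({k:c[k] for k in c if k!='image'})
for P in((550,-370,160),(554,-243,160),(552,-307,160)): print(proj(c,P))
E
```

```text
0.975 [ 551.86 -307.11  394.35] [ 1.   -0.04 -0.  ] [-0.61  0.51  1.55  0.    1.08 -0.57]
{'fx': 330.93157239745176, 'fy': 330.93157239745176, 'cx': 318.8607320295761, 'cy': 239.39238880787474, 'position': array([ 555.51, -231.12,  374.4 ]), 'orientation': array([ 2.87,  0.  , -0.04])}
[319.44 342.28]
[317.42 166.04]
[318.54 261.52]
```

View pics/w1.png

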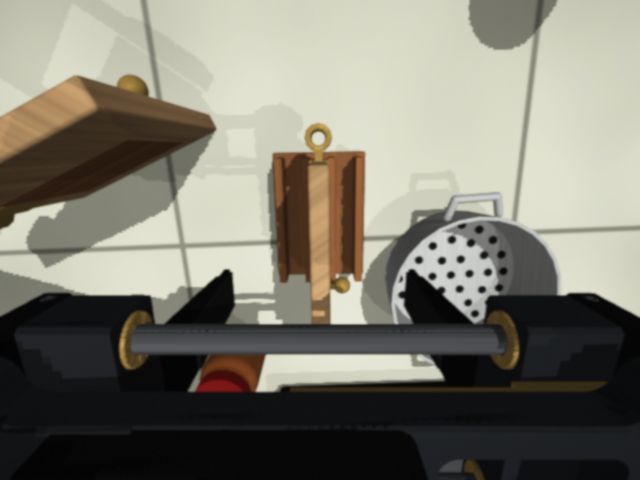

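The wrist view shows the door's top edge running from (318,163) to (321,325), within about 2 px of the prediction. The knuckle ring is at (318,137) and the pull at (342,285). The jaws are centred across the edge, so I can descend and grip.

Request:
apply_moves([
  [-1,[4,0,0],0],
  [-1,[6.9,0,0],0],
  [-1,[6.9,0,0],0],
  [1,[6.9,0,0],0],
  [1,[6.9,0,0],0],
  [1,[6.9,0,0],0],
  [1,[6.9,0,0],0],
  [1,[6.9,0,0],0],
  [1,[6.9,0,0],0],
])

```text
t: 2.15
eef_pos: [552.0, -307.0, 325.8]
tcp_rot: [1.941, 1.571, 0.33]
ft_force: [0.4, -0.3, 0.4]
opening: 0.424
```

Request:
apply_moves([
  [1,[0,0,0],0],
  [1,[0,0,0],0],
  [1,[0,0,0],0],
  [1,[0,0,0],0],
  [1,[0,0,0],0],
])

```text
t: 2.78
eef_pos: [552.0, -307.0, 325.7]
tcp_rot: [-1.484, 1.571, -3.095]
ft_force: [0.2, 0.6, -0.3]
opening: 0.144
```

The opening of 0.144 is about 14 mm, so the door is gripped. Now I'll lift it.

Request:
apply_moves([
  [1,[-1,0,0],0],
  [1,[-3,0,0],0],
  [1,[-6,0,0],0],
  [1,[-9,0,0],0],
  [1,[-11,0,0],0],
  [1,[-11,0,0],0],
  [1,[-11,0,0],0],
])

```text
t: 3.65
eef_pos: [551.8, -306.9, 435.0]
tcp_rot: [-2.173, 1.57, 2.499]
ft_force: [1.0, 0.3, -1.7]
opening: 0.143
```

```bash
python3 - <<'E'
from h import *
np.set_printoptions(precision=3,suppress=True)
s,p,M=tool();print(s['t'],p,M,s['opening'],s['ft_force'],s['moment'])
c=shot('wrist','w2.png');np.save('w2.npy',c,allow_pickle=True)
cv2.imwrite('pics/w2c.png',cv2.resize(c['image'][60:360,220:420,::-1],(400,600)))
# predicted knuckle in tool
k=p+M[:,2]*-83+np.array([0,0,-(325.7-103)]);print(k,proj(c,k))
E
```

```text
3.65 [ 551.843 -306.872  434.978] [[-0.001  0.999 -0.04 ]
 [ 0.001 -0.04  -0.999]
 [-1.    -0.001 -0.001]] 0.1430108445231212 [ 1.01   0.292 -1.744] [-0.026  0.024  0.034]
[ 555.162 -223.939  212.329] [318.232 134.111]
```

View pics/w2c.png

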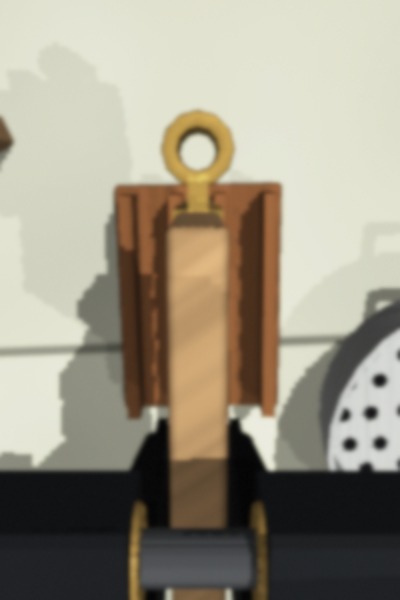

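The ring is centred at (319,134.5), against a prediction of (318.2,134.1), so the door sits in the hand as modelled. Next I'll carry it to about 80 mm short of the hinge, turned by -0.32.

Request:
apply_moves([
  [1,[0,1,-3],0],
  [1,[0,2.5,-7],-0.05],
  [1,[0,4.5,-12],-0.12],
  [1,[0,6.5,-18],-0.19],
  [1,[0,8.5,-24],-0.26],
  [1,[0,10.3,-28.5],-0.3],
  [1,[3,11.2,-31],-0.32],
  [1,[6,11.3,-31.3],-0.32],
  [1,[8.5,11.3,-31.3],-0.32],
  [1,[9.9,11.3,-31.3],-0.32],
  [1,[9.9,11.3,-31.3],-0.32],
  [1,[9.9,11.3,-31.3],-0.32],
  [1,[9.9,11.3,-31.3],-0.32],
])

```text
t: 5.32
eef_pos: [677.5, 1.1, 337.8]
tcp_rot: [1.184, 1.569, -0.107]
ft_force: [-0.4, 0.5, -1.1]
opening: 0.144
```

```bash
python3 - <<'E'
from h import *
np.set_printoptions(precision=2,suppress=True)
s,p,M=tool();print(s['t'],p,M,s['opening'],s['ft_force'])
k=p-M[:,2]*83+np.array([0,0,-240.7]);print('knuckle pred',k,'yaw',np.arctan2(-M[1,2],-M[0,2]))
im=[]
for n in('wrist','side','scene'):
    c=shot(n,n+'3.png');np.save(n+'3.npy',c,allow_pickle=True)
    t=proj(c,k+[0,0,18]);h=proj(c,(632,158.5,158));l=proj(c,(632,158.5,72));print(n,t,h,l)
    u,v=((t+h+l)/3).round().astype(int)
    w=130 if n=='wrist' else 50
    x0=min(max(u-w,0),640-2*w);y0=min(max(v-w,0),480-2*w)
    print('crop',n,x0,y0,400/(2*w))
    im.append(cv2.resize(c['image'][y0:y0+2*w,x0:x0+2*w,::-1],(400,400),interpolation=cv2.INTER_CUBIC))
im=[cv2.resize(i,(400,400)) for i in im]
cv2.imwrite('pics/c3.png',np.hstack(im[:2]));cv2.imwrite('pics/c3s.png',im[2])
E
```

```text
5.325 [677.49   1.13 337.8 ] [[ 0.    0.96  0.28]
 [-0.    0.28 -0.96]
 [-1.    0.    0.  ]] 0.14428640186507122 [-0.39  0.52 -1.14]
knuckle pred [654.57  80.91  97.05] yaw 1.8506029908918376
wrist [317.45 133.34] [316.03 -86.77] [316.97   3.84]
crop wrist 187 0 1.5384615384615385
side [350.07 206.96] [337.92 177.95] [337.4  202.65]
crop side 292 146 4.0
scene [359.62 256.61] [386.48 238.13] [383.61 254.93]
crop scene 327 200 4.0
```

View pics/c3.png

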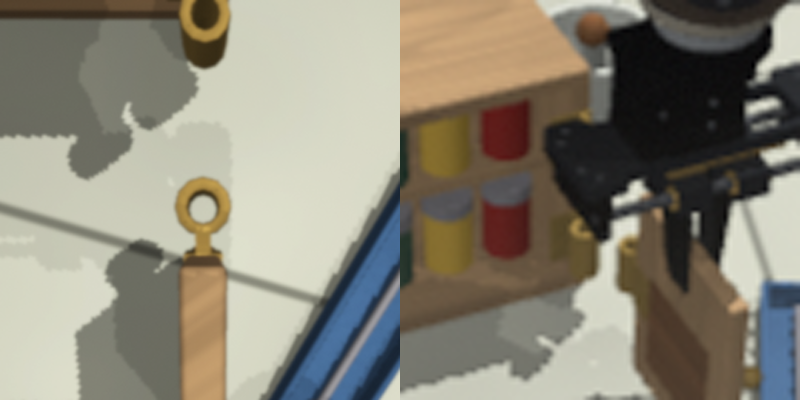

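The wrist crop shows the door knuckle ring at full-image (318.7,134.6), predicted (317.5,133.3). The lower cupboard knuckle's ring is at (320.3,8.5), predicted (317,3.8). In the side view the door knuckle's top is at (349,207), as predicted. So only a 1.5–2.5 mm correction is likely. I'll move 40 mm closer, lower 2 mm, and measure the rings again.

Request:
apply_moves([
  [1,[0.2,0,-1],0],
  [1,[0.2,0,-2],0],
  [1,[0.2,0,-3],0],
  [1,[0.2,0,-4],0],
  [1,[0.2,0,-4],0],
  [1,[0.2,0,-4],0],
  [1,[0.2,0,-4],0],
])

```text
t: 6.35
eef_pos: [666.5, 39.4, 334.7]
tcp_rot: [0.625, 1.571, -0.666]
ft_force: [0.4, 0.2, -1.1]
opening: 0.144
```

```bash
python3 - <<'E'
from h import *
np.set_printoptions(precision=2,suppress=True)
s,p,M=tool();print(s['t'],p,s['opening'],s['ft_force'])
k=p-M[:,2]*83+np.array([0,0,-240.7]);print('knuckle pred',k,'yaw',np.arctan2(-M[1,2],-M[0,2]))
im=[]
for n,w in(('wrist',130),('side',40),('scene',40)):
    c=shot(n,n+'4.png');np.save(n+'4.npy',c,allow_pickle=True)
    t=proj(c,k+[0,0,18]);h=proj(c,(632,158.5,158));l=proj(c,(632,158.5,72));print(n,t,h,l)
    u,v=((t+h+l)/3).round().astype(int)
    x0=min(max(u-w,0),640-2*w);y0=min(max(v-w,0),480-2*w)
    print('crop',n,x0,y0,400/(2*w))
    im.append(cv2.resize(c['image'][y0:y0+2*w,x0:x0+2*w,::-1],(400,400),interpolation=cv2.INTER_CUBIC))
im=[cv2.resize(im[0],(400,600)) if 0 else im[0]]+im[1:]
cv2.imwrite('pics/c4.png',np.hstack([im[0],np.vstack([im[1],im[2]])[100:700:1][:400] if 0 else im[2]]))
E
```

```text
6.35 [666.47  39.38 334.73] 0.14389821274235703 [ 0.39  0.17 -1.1 ]
knuckle pred [643.56 119.15  94.02] yaw 1.8504589260807989
wrist [318.01 133.53] [316.96  26.15] [317.7  71.2]
crop wrist 188 0 1.5384615384615385
side [343.84 199.57] [337.92 177.95] [337.4  202.65]
crop side 300 153 5.0
scene [372.13 252.32] [386.48 238.13] [383.61 254.93]
crop scene 341 208 5.0
```

View pics/c4.png

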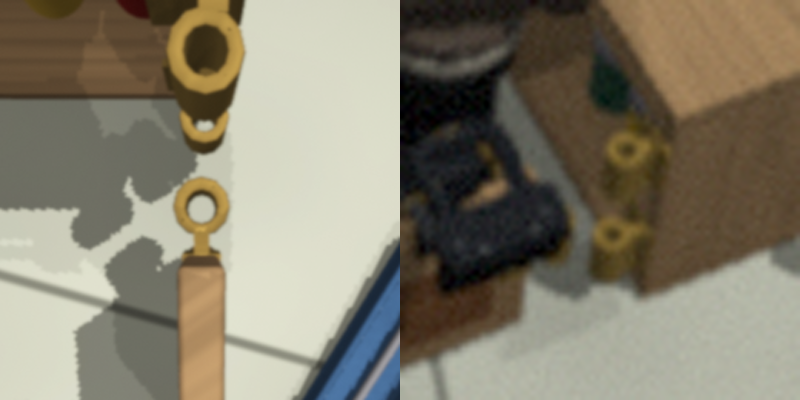

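```bash
python3 - <<'E'
from h import *
np.set_printoptions(precision=2,suppress=True)
c=np.load('wrist4.npy',allow_pickle=True).item();c3=np.load('wrist3.npy',allow_pickle=True).item()
s,p,M=tool();print(p,s['joints'])
U=onz(c,321.6,32.2,158);K=onz(c,319,134.6,112);L=onz(c3,320.3,8.5,72);K3=onz(c3,318.7,134.6,115)
for n,x in (('U',U),('K',K),('L',L),('K3',K3)): print(n,x)
d=(U-K); d[2]=0; print('needed tool shift (cm)',M.T@d/10)
W=np.array([632,158.5,0]); e=W-(p-M[:,2]*83+[0,0,-240.7]);e[2]=0;print('by scene/side',M.T@e/10)
# gold components in wrist image, for refined ring centres
hsv=cv2.cvtColor(c['image'],cv2.COLOR_RGB2HSV)
m=cv2.inRange(hsv,(14,110,60),(30,255,255))
for k in(U,K):
  pass
for (u,v,r) in((321.6,32.2,35),(319,134.6,24)):
  sub=c['image'][int(v-r) if v>r else 0:int(v+r),int(u-r):int(u+r)]
E
```

```text
[666.42  39.42 334.75] [-0.04  0.62  1.52  0.    1.   -0.32]
U [634.48 156.89 158.  ]
K [644.27 118.74 112.  ]
L [634.78 156.59  72.  ]
K3 [655.46  80.43 115.  ]
needed tool shift (cm) [-0.    0.11 -3.94]
by scene/side [-0.   -0.02 -4.1 ]
```

Wrist and scene/side estimates agree within 1.6 mm: the shift needed is about +0.8 mm along tool y and -40 mm along tool z, with the knuckle raised 1 mm. I'll go in slowly.

Request:
apply_moves([
  [1,[-0.1,0.08,-0.5],0],
  [1,[-0.1,0.08,-1],0],
  [1,[-0.1,0.08,-1.4],0],
  [1,[-0.1,0.08,-1.8],0],
  [1,[-0.1,0.08,-2.2],0],
  [1,[-0.1,0.08,-2.5],0],
  [1,[-0.1,0.08,-2.5],0],
])

```text
t: 7.38
eef_pos: [660.2, 64.2, 335.8]
tcp_rot: [1.126, 1.571, -0.165]
ft_force: [-0.7, 0.7, -2.3]
opening: 0.144
```

Request:
apply_moves([
  [1,[0,0,-0.3],0],
  [1,[0,0,-0.6],0],
  [1,[0,0,-0.9],0],
  [1,[0,0,-1.2],0],
  [1,[0,0,-1.5],0],
  [1,[0,0,-1.5],0],
  [1,[0,0,-1.5],0],
  [1,[0,0,-1.5],0],
])

```text
t: 8.38
eef_pos: [656.1, 78.3, 335.8]
tcp_rot: [1.165, 1.571, -0.125]
ft_force: [-0.3, 0.1, -1.5]
opening: 0.144
```

```bash
python3 - <<'E'
from h import *
np.set_printoptions(precision=2,suppress=True)
s,p,M=tool();print(s['t'],p,s['opening'],s['ft_force'],s['moment'])
k=p-M[:,2]*83+np.array([0,0,-240.7]);print('knuckle pred',k,'yaw',np.arctan2(-M[1,2],-M[0,2]))
im=[]
for n,w in(('wrist',80),('side',40),('scene',40)):
    c=shot(n,n+'5.png');np.save(n+'5.npy',c,allow_pickle=True)
    t=proj(c,k+[0,0,18]);h=proj(c,(632,158.5,158));l=proj(c,(632,158.5,72));print(n,t,h,l)
    u,v=((t+h+l)/3).round().astype(int)
    x0=min(max(u-w,0),640-2*w);y0=min(max(v-w,0),480-2*w)
    print('crop',n,x0,y0,400/(2*w))
    im.append(cv2.resize(c['image'][y0:y0+2*w,x0:x0+2*w,::-1],(400,400),interpolation=cv2.INTER_CUBIC))
b=np.zeros((400,400,3),np.uint8)
cv2.imwrite('pics/c5.png',np.hstack([im[0],im[1]]));cv2.imwrite('pics/c5s.png',np.hstack([im[2],im[1]]))
E
```

```text
8.375 [656.12  78.27 335.75] 0.14408307264239764 [-0.27  0.1  -1.5 ] [-0.04 -0.02  0.02]
knuckle pred [633.19 158.04  95.05] yaw 1.850674710126886
wrist [318.02 133.53] [315.5  128.07] [316.72 134.54]
crop wrist 237 52 2.5
side [338.08 191.17] [337.92 177.95] [337.4  202.65]
crop side 298 151 5.0
scene [384.88 247.46] [386.48 238.13] [383.61 254.93]
crop scene 345 207 5.0
```

View pics/c5.png

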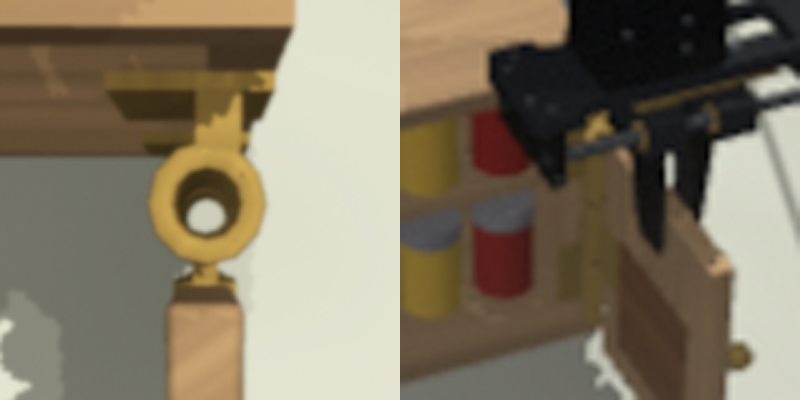

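View pics/c5s.png

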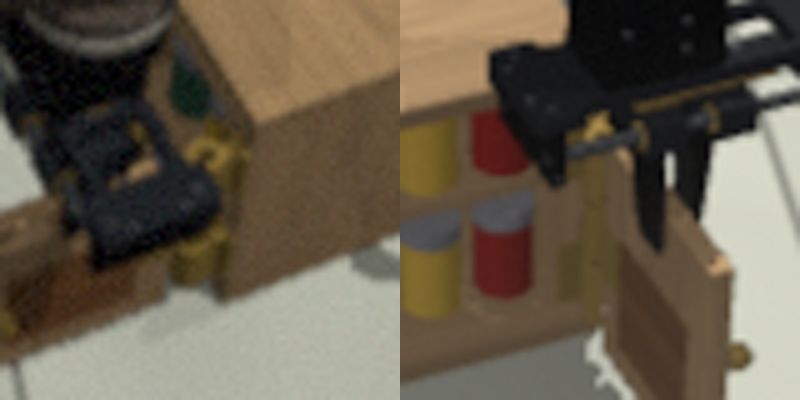

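```bash
python3 - <<'E'
from h import *
np.set_printoptions(precision=2,suppress=True)
c=np.load('wrist5.npy',allow_pickle=True).item()
s,p,M=tool()
U=onz(c,319.8,133.6,158);K=onz(c,318.9,134.6,113);d=U-K;d[2]=0
print(U,K,M.T@d)
for z in(158,118,113,77,72,32): print(z,proj(c,[U[0],U[1],z]),proj(c,[K[0],K[1],z]))
i=c['image'];g=i.min(2)>150;  n,l,st,ce=cv2.connectedComponentsWithStats(g.astype(np.uint8))
for q in range(1,n):
    if abs(ce[q]-[319.5,138]).max()<12: print(st[q],ce[q])
print('r px',c['fx']*6/(c['position'][2]-np.array([158,72,32])))
E
```

```text
[634.53 156.75 158.  ] [633.85 157.61 113.  ] [0.   0.41 1.02]
158 [319.8 133.6] [318.89 131.24]
118 [319.62 136.17] [318.9 134.3]
113 [319.61 136.42] [318.9 134.6]
77 [319.51 137.91] [318.91 136.37]
72 [319.49 138.08] [318.91 136.57]
32 [319.42 139.24] [318.91 137.94]
[313 133  13  11 121] [318.93 138.12]
r px [12.59  8.15  7.  ]
```

The light through the bores is nearly a full circle, at (318.9,138.1). The bore offset is about 1.1 mm by the wrist camera and 1.3 mm by scene/side. Force has not changed, so there is no contact with the cupboard. I'm handing in.

```bash
python3 -c "
from h import *
print(job.job_done()); s=monitor.state(); print(s['t'],s['eef_pos'],s['opening'],s['ft_force'])"
```

```text
the job is handed in; nothing more can be done
None
the job is handed in; nothing more can be done
```

I took the smaller door out of the stand by its top edge and eased its knuckle between the cupboard's two brass knuckles. I handed the job in at about 8.5 s, still holding the door off the ledge.

Last checks, all before the hand-in:
- **Bore alignment:** the offset was about 1.1 mm by the wrist camera and 1.3 mm by the scene and side cameras. These two differ by about 2 mm in where they put the hinge axis, on opposite sides of the door's bore. Light showed through all three holes.
- **Height and squareness:** the knuckle was at about 95 mm, worked out from the tool height rather than measured directly. The door's yaw was 1.851, against about 1.852 measured for the cupboard.
- **Grip and force:** the jaws were open about 14 mm, holding the door's thickness, and the force was about 1.5 N, with no sign of contact with the cupboard.
- **Not measured:** I did not measure the door's upright tilt separately; I took it from how it sat in the slot. I also did not re-measure the other objects on the ledge, but the path stayed clear of them. The final state readout was not available after the hand-in.

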